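# Sweep rejected track-bolt nuts into the reject bay

### The arm

A 6-joint arm with a two-finger parallel gripper is mounted at the origin on the work surface. World frame = base frame: x ahead of the robot, y to its left, z up, the work surface at z = 0. Lengths are in mm, angles in rad, forces in N, time in s.
With the tool pointing down it reaches from about 275 to 1000 mm from the base axis. Payload 8.4 kg.
Tool frame: the origin (TCP) lies midway between the tips of the shut fingers; the grasp point (between the pads) lies 19 mm behind it; z points along the fingers, y is the line along which they close (so a half turn about z gives the same grasp; the last joint's range is limited). The gripper opens to 85 mm and grips with 20 to 120 N. Pads are 22 mm wide; open, the fingers measure 114 mm over their backs; the gripper's body (76 mm by 85 mm) begins 54 mm behind the grasp point. The pads swing forward as they close: fully open they stand 13 mm farther back than shut.
Start: joints at [-1.304, 0.353, 1.633, -0, 1.155, -0.002], TCP at [165.983, -602.559, 231.281] pointing down, gripper open.
Joint ranges: [-2.63, 2.63], [-0.92, 2.1], [0.06, 2.66], [-1.3, 4.44], [0, 2.69], [-3.02, 3.02]. Speed limits (rad/s): [2.22, 2.22, 2.79, 3.14, 3.14, 3.14].

### API

Orientations are given as [roll, pitch, yaw] about the fixed x, y, z axes, in that order (R = Rz(yaw) Ry(pitch) Rx(roll)).
In Python, from rig import r, imaging gives the robot as it stands. The module is installed in compiled form; this text tells all that it offers.
- The arm moves only by the tool arm_command, never from a script. Its argument "deltas" is a list of rows, each an object of numbers: "hand": the finger opening in mm, from 0 to 85.4; "tx", "ty", "tz": the shift along the tool's x, y, z in mm; "wx", "wy", "wz": the turn, a rotation vector about the tool's x, y, z in rad. A call has 1 to 8 rows; each row shifts and turns the commanded pose from where the row before left it, along the tool's axes as they then stand; what a row does not reach is not made up. A row lasts 1/8 s, in which the tool goes at most 62.5 mm and 10.7 degrees, less where a joint would pass 70% of its speed; a pose out of reach is approached as far as the arm can. A call with a gripper value outside its range is refused whole. The fingers move at their own pace and stop on an object; "squeeze" is the grip in N (left out, the last holds). Time passes only in rows, so rows that do not move let the fingers close. It gives the time, the measured TCP pose, the force, the opening and the grip force at its end, in the units of the state.
- r.sense(): the state, without advancing time (a new reading comes with each control period).
- imaging.grab_frame(name): name is "scene" or "top" or "wrist"; returns a dict with "image" (480x640x3 uint8, red, green, blue), "mtx" (3x3 intrinsics, pixels), "world_to_cam" (4x4, takes a point from world to camera coordinates). Camera axes: x right, y up, looking along -z (the intrinsics and any distortion apply to the point x, -y, -z); pixel columns grow to the right and rows downward; lengths in mm; the calibration is good to about 2 mm. The wrist camera is an equidistant fisheye: a pixel r from the principal point sees the ray r / f radians off the axis. A picture is of the moment at which its call begins. There is no depth.
- r.sign_off(): hands the job in; it is judged then, once.
The state is a dict: "clock": time; "qpos": joint angles; "qvel": joint speeds; "joint_efforts": joint torques, N m; "eef_pos": TCP position; "tcp_rot": TCP orientation; "contact_force": force on the tool from outside, world axes, zero at the start; "wrist_torque": the same for the moment, N m; "opening": opening from 0.0 (shut) to 1.0 (fully open); "grasp_force": force on a finger pad.
Only numpy, scipy, OpenCV 4.12 (cv2) and the standard library are available. Lean on these libraries where they do the work, as an engineer would, in place of code of your own. Each camera call takes 0.05 s, during which the arm holds its last target. There are 200 camera calls.

### The job

Sweep the two rusty square nuts across the table with the closed fingers into the open-fronted red reject bay, until both lie flat and wholly inside it. Push them along gently, without pinching, lifting or flicking them, and leave the white spacer, the thread file and the yellow length gauge where they lie.

Things in the scene. Friction and masses are not known exactly. Their poses are not given: they have to be found in the camera images.
- nut_a: a rusty brown square nut lying flat, 36 x 36 mm and 18 mm thick with a 22 mm hole upright through it, about 0.12 kg, slides on the table; origin at the centre of its underside, x and y along its sides, z up
- nut_b: the other rusty square nut, same as nut_a
- bay: red reject bay fixed to the table: a red painted floor level with the table (no lip), 180 mm along its x by 120 mm along its y, 4 mm walls 25 mm high on three sides, open on its -y side (the mouth, roughly world -y, the robot's right). Origin: centre of the floor; mouth line at y = -60 mm, back wall's inner face at y = +60, side walls' inner faces at x = -90 and +90 mm
- spacer: a white nylon spacer ring standing flat, 36 mm across and 22 mm high, loose and light (30 g), in line with the nuts: must stay. Origin at the centre of its underside
- file: a steel thread file, a loose square bar 220 mm long along its x, 11 x 11 mm: must stay. Origin at the centre of its underside
- gauge: a yellow bolt length gauge, a loose flat comb 6 mm thick, 130 mm long along its y; its back edge is at x = -9 mm, its teeth reach to x = +25 mm: must stay. Origin on the underside
- vise: a small blue bench vise fixed to the table, 205 mm long along its x, from -120 to +85 mm (knurled knob at the -x end), 80 mm wide, jaws 90 mm high, a track bolt upright in the jaws reaching 125 mm above the table. Origin at the centre of its underside; an obstacle only
Mind the look-alikes: they are no part of the job. Leave any green, orange or turquoise look-alike of the nut_b alone.

How it is judged (in metres and radians):
At the end, for the whole second after the job is handed in: Both rusty nuts lie flat on the table and at rest inside the bay, their centres at least 17 mm past its mouth line and between its walls; spacer, file and gauge are each within 15 mm of where they started (y of nut_a in the frame of bay between -0.043 and 0.06 m and x of nut_a in the frame of bay between -0.09 and 0.09 m and height (world z) of each of nut_a, nut_b below 0.005 m and angle between each of nut_a, nut_b's own z axis and vertical below 0.12 rad and linear speed of each of nut_a, nut_b below 0.02 m/s and y of nut_b in the frame of bay between -0.043 and 0.06 m and x of nut_b in the frame of bay between -0.09 and 0.09 m and distance of each of spacer, file, gauge from where it was at the start of the episode below 0.015 m); the robot touches nothing.
It fails at once if a rusty nut is lifted more than 12 mm off the table or tipped up (height (world z) of any of nut_a, nut_b above 0.012 m or angle between any of nut_a, nut_b's own z axis and vertical above 0.5 rad).
It fails at once if a rusty nut is flicked (faster than 0.6 m/s) (linear speed of any of nut_a, nut_b above 0.6 m/s).
It fails at once if a rusty nut is pinched or rammed (the fingers bear on it with over 25 N) (contact force between the fingers and nut_a above 25 N or contact force between the fingers and nut_b above 25 N).
It fails at once if the spacer, file or gauge is moved more than 15 mm (distance of any of spacer, file, gauge from where it was at the start of the episode above 0.015 m).
It also fails if it takes over 64 s, if anything falls off the work surface, if the arm or the gripper's body presses on something with over 40 N, if the wrist force passes 120 N, or if a joint passes its speed limit or range.

## Working session

There is one attempt and no reset: what is moved stays moved. The work goes in short steps, Python scripts to look and compute and a tool call to move; the robot and the scene stay as the last step left them, time stands still between calls to the robot, and variables do not carry over. Pictures are saved under pics/ and viewed, at most 10 in all, crops included, and the job is handed in when it is done.

Besides the shell and the picture viewer there is one more tool, called after "Call:" as name(argument=value, ...), one argument or row to a line, values as JSON. arm_command: Moves the arm, as the interface text tells. Its arguments: {"type":"object","properties":{"deltas":{"type":"array"},"squeeze":{"type":"number"}},"required":["deltas"]}

```bash
mkdir -p pics
cat > h.py <<'E'
import numpy as np, cv2
from rig import r, imaging
def grab(n,f):
    d=imaging.grab_frame(n); cv2.imwrite(f'pics/{f}.png',cv2.cvtColor(d['image'],cv2.COLOR_RGB2BGR))
    np.savez(f'pics/{f}.npz',**d); return d
def ray(d,uv,fish=False):
    M=np.array(d['world_to_cam']);R=M[:3,:3];c=-R.T@M[:3,3];K=np.array(d['mtx'])
    x=(uv[0]-K[0,2])/K[0,0];y=(uv[1]-K[1,2])/K[1,1]
    if fish:
        t=np.hypot(x,y);s=np.sin(t)/max(t,1e-9);v=np.array([x*s,y*s,np.cos(t)])
    else: v=np.array([x,y,1.])
    return c,R.T@(v*[1,-1,-1])
def plane(d,uv,z=0,fish=False):
    c,v=ray(d,uv,fish);return (c+v*(z-c[2])/v[2])[:2]
E
python3 - <<'E'
from h import *
print(r.sense())
for n in("top","scene"):
    d=grab(n,n+'0');print(d['mtx'],d['world_to_cam'])
E
```

```text
{'clock': 0.0, 'qpos': array([-1.30441697e+00,  3.53638220e-01,  1.63415090e+00, -2.24722633e-06,
        1.15519494e+00, -2.43170510e-03]), 'qvel': array([-0.00011296,  0.00045409,  0.00130563,  0.00023679, -0.00085485,
        0.00131435]), 'joint_efforts': array([-6.36515288e-04, -6.05258203e+01, -3.42061365e+01, -8.93918445e-05,
        9.50236106e-03,  2.18621217e-06]), 'eef_pos': array([ 165.84371776, -602.09327587,  230.56070782]), 'tcp_rot': array([-3.14020124e+00, -1.32883481e-06,  2.68811965e-01]), 'contact_force': array([-0.00178956, -0.56526598,  0.35690144]), 'wrist_torque': array([-0.00283096, -0.01534653,  0.00451825]), 'grasp_force': 0.0, 'opening': 1.0008038458490978}
[[436.84642668   0.         317.43381843]
 [  0.         436.84642668 238.605126  ]
 [  0.           0.           1.        ]] [[ 7.69242419e-03 -9.99968272e-01 -2.06915542e-03 -4.41487954e+01]
 [ 9.95635809e-01  7.46660744e-03  9.30246455e-02 -5.73296914e+02]
 [-9.30062444e-02 -2.77571026e-03  9.95661656e-01 -9.03787527e+02]
 [ 0.00000000e+00  0.00000000e+00  0.00000000e+00  1.00000000e+00]]
[[544.5503455    0.         315.32246399]
 [  0.         544.5503455  240.88674383]
 [  0.           0.           1.        ]] [[-8.78719033e-01  4.77253695e-01 -9.04271484e-03  5.25680999e+02]
 [-3.54485928e-01 -6.39758054e-01  6.81945275e-01  1.53551448e+02]
 [ 3.19675753e-01  6.02443808e-01  7.31347298e-01 -1.18839669e+03]
 [ 0.00000000e+00  0.00000000e+00  0.00000000e+00  1.00000000e+00]]
```

View pics/top0.png

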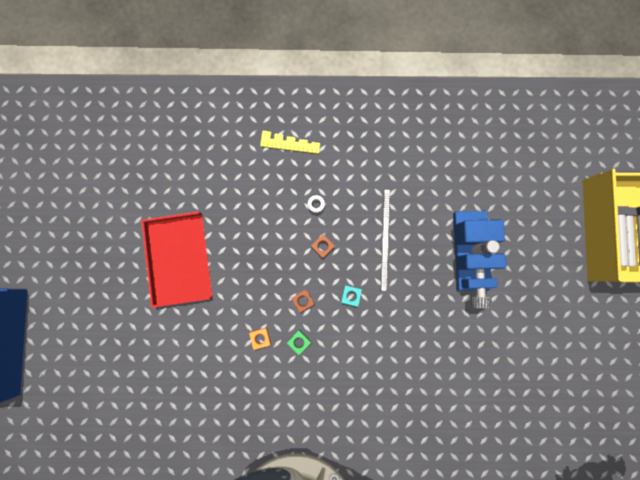

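View pics/scene0.png

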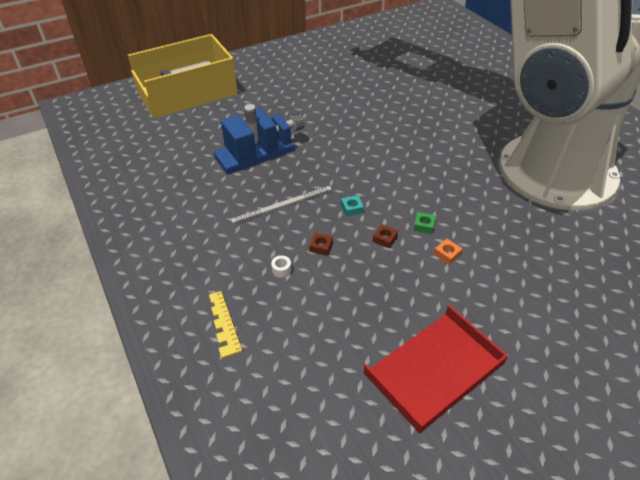

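The top view shows the rusty nuts at about (322,246) and (303,301) and the red bay at (178,260), opening to the right. The spacer is at (316,204), the file at (386,240), the gauge at (290,142), and the decoys are cyan (351,296), green (298,343) and orange (260,338). The scene view shows the rusty nuts at (321,243) and (385,235).

```bash
cat >> h.py <<'E'
def cont(d,lo,hi,amin=60):
    hsv=cv2.cvtColor(d['image'],cv2.COLOR_RGB2HSV)
    m=cv2.inRange(hsv,lo,hi)
    m=cv2.morphologyEx(m,cv2.MORPH_CLOSE,np.ones((3,3),np.uint8))
    cs,_=cv2.findContours(m,cv2.RETR_EXTERNAL,cv2.CHAIN_APPROX_NONE)
    return [c for c in cs if cv2.contourArea(c)>amin]
def tri(d1,p1,d2,p2):
    a,u=ray(d1,p1);b,v=ray(d2,p2);s,t=np.linalg.lstsq(np.c_[u,-v],b-a,rcond=None)[0]
    return (a+s*u+b+t*v)/2, np.linalg.norm(a+s*u-b-t*v)
E
python3 - <<'E'
from h import *
np.set_printoptions(precision=1,suppress=True)
L=lambda n:dict(np.load(f'pics/{n}.npz'))
t,s=L('top0'),L('scene0')
for d,ps in((t,[(322,238),(315,246),(303,293),(316,196),(178,260),(386,240)]),(s,[(321,236),(385,228),(430,370)])):
    h=cv2.cvtColor(d['image'],cv2.COLOR_RGB2HSV)
    print([h[p[1],p[0]].tolist() for p in ps])
for nm,d in(('top',t),('scene',s)):
    for col,lo,hi,z in(('brown',(4,100,30),(12,235,200),9),('red',(0,200,60),(3,255,255),0),('cyan',(80,100,50),(95,255,255),9),('white',(0,0,200),(180,40,255),11),('yel',(24,150,100),(33,255,255),3)):
        for c in cont(d,lo,hi,60):
            (u,v),wh,a=cv2.minAreaRect(c)
            P=plane(d,(u,v),z)
            bx=np.array([plane(d,q,z) for q in cv2.boxPoints(((u,v),wh,a))])
            if col=='white' and cv2.contourArea(c)>2500: continue
            print(nm,col,np.array([u,v]),np.array(wh),P,bx.round().tolist() if col in('brown','red','white','cyan') else '')
E
```

```text
[[10, 138, 222], [10, 138, 222], [9, 144, 215], [0, 0, 255], [1, 189, 241], [23, 4, 252]]
[[8, 175, 111], [9, 180, 119], [1, 188, 187]]
top brown [302.5 300.7] [17.  17.2] [441.5  -8.7] [[448.0, 16.0], [466.0, -15.0], [435.0, -34.0], [417.0, -2.0]]
top brown [322.5 247. ] [14.8 14.8] [557.1 -50.9] [[557.0, -28.0], [580.0, -51.0], [557.0, -74.0], [534.0, -51.0]]
top cyan [350.9 295.9] [17.6 18. ] [ 452.5 -112.5] [[438.0, -90.0], [475.0, -98.0], [467.0, -135.0], [430.0, -127.0]]
top white [493. 246.] [10. 10.] [ 561.9 -419.2] [[573.0, -409.0], [573.0, -430.0], [551.0, -430.0], [551.0, -408.0]]
top white [626.6 240. ] [50.8 14.4] [ 577.1 -708.2] [[631.0, -692.0], [633.0, -724.0], [523.0, -724.0], [521.0, -693.0]]
top white [385. 240.] [100.  18.] [ 573.1 -186. ] [[683.0, -167.0], [683.0, -206.0], [466.0, -205.0], [465.0, -166.0]]
top white [317.3 201.7] [15.6 21.9] [655.9 -38.7] [[651.0, -10.0], [685.0, -43.0], [661.0, -68.0], [627.0, -34.0]]
top white [209.9  56.5] [10.5 24.5] [985.7 206. ] [[992.0, 236.0], [1004.0, 182.0], [980.0, 176.0], [967.0, 230.0]]
top white [59.  59.5] [ 27. 11
[... 1054 characters left out ...]
.0], [-276.0, -903.0], [-236.0, -834.0], [48.0, -833.0]]
scene brown [341.5   5.5] [11. 39.] [   0.2 -925.8] [[34.0, -992.0], [-75.0, -930.0], [-33.0, -861.0], [73.0, -922.0]]
scene brown [169.2  14.8] [ 99.4 329.9] [  502.3 -1135.2] [[971.0, -1452.0], [-297.0, -1642.0], [55.0, -833.0], [984.0, -830.0]]
scene cyan [352.1 205.2] [18.4 21. ] [ 451.2 -113.8] [[462.0, -144.0], [419.0, -134.0], [441.0, -85.0], [483.0, -94.0]]
scene white [281. 263.] [14. 18.] [646.5 -43. ] [[654.0, -67.0], [624.0, -50.0], [640.0, -20.0], [668.0, -36.0]]
scene white [600.1 191.4] [20.1 56.6] [-16.4 101. ] [[61.0, 101.0], [-111.0, 54.0], [-97.0, 102.0], [69.0, 144.0]]
scene yel [221.6 323.7] [61. 19.] [791.   23.3]
```

Run:
```python
from h import *
np.set_printoptions(precision=1,suppress=True)
L=lambda n:dict(np.load(f'pics/{n}.npz'))
t,s=L('top0'),L('scene0')
for nm,d in(('top',t),('scene',s)):
    c=max(cont(d,(0,150,60),(4,255,255),2000),key=cv2.contourArea)
    ap=cv2.approxPolyDP(c,3,True)[:,0]
    for q in ap: print(nm,q,'z0',plane(d,q+.0,0),'z25',plane(d,q+.0,25))
print('nuts',tri(t,(302.5,300.7),s,(384.6,235.7)),tri(t,(322.5,247),s,(320.5,243.6)))
im=cv2.cvtColor(t['image'][190:330,130:290],cv2.COLOR_RGB2BGR)
cv2.imwrite('pics/bay.png',cv2.resize(im,None,fx=4,fy=4))
```

```text
top [198 212] z0 [633.1 224.1] z25 [629.2 217.1]
top [142 220] z0 [614.4 346.9] z25 [611.  336.7]
top [151 306] z0 [427.1 319. ] z25 [428.7 309.5]
top [211 297] z0 [447.4 189.8] z25 [448.4 183.7]
scene [449 305] z0 [429.7 175.8] z25 [444.9 188.4]
scene [443 316] z0 [453.1 189.4] z25 [467.5 201.5]
scene [374 366] z0 [608.2 213.7] z25 [617.6 225.1]
scene [365 365] z0 [619.8 205.3] z25 [628.8 217. ]
scene [365 374] z0 [628.3 218.9] z25 [637.  230.1]
scene [419 432] z0 [609.5 336.2] z25 [618.8 343.6]
scene [506 357] z0 [413.9 302. ] z25 [429.6 310.5]
nuts (array([441.7,  -9. ,  10.6]), np.float64(0.48465407076230066)) (array([557.9, -51.4,   8.9]), np.float64(1.9732864436592392))
```

View pics/bay.png

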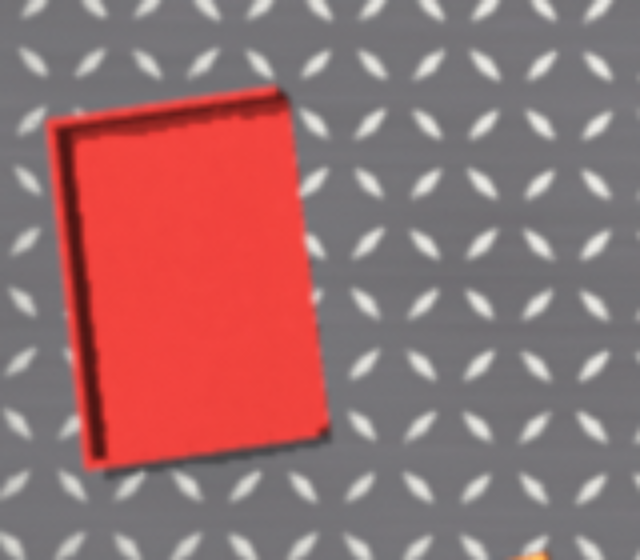

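The crop shows the bay, with its mouth running from about (287,95) to (328,432) in crop pixels. In world coordinates the mouth goes from (629,217) to (447,187), and the inward heading is about 99°. 

Plan: push each nut squarely on one of its sides, then steer along an arc into the bay. First I move above the far nut with the fingers shut.

Call:
arm_command(
  deltas=[
    {"hand":0,"tx":39,"ty":-27.5},
    {"hand":0,"tx":39,"ty":-27.5},
    {"hand":0,"tx":39,"ty":-27.5},
    {"hand":0,"tx":39,"ty":-27.5},
    {"hand":0,"tx":39,"ty":-27.5},
    {"hand":0,"tx":39,"ty":-27.5},
    {"hand":0,"tx":39,"ty":-27.5},
  ],
  squeeze=20,
)

```text
schema error: expected keys hand, tx, ty, tz, wx, wy, wz
```

Call:
arm_command(
  deltas=[
    {"hand":0,"tx":39,"ty":-27.5},
    {"hand":0,"tx":39,"ty":-27.5},
    {"hand":0,"tx":39,"ty":-27.5},
    {"hand":0,"tx":39,"ty":-27.5},
    {"hand":0,"tx":39,"ty":-27.5},
    {"hand":0,"tx":39,"ty":-27.5},
    {"hand":0,"tx":39,"ty":-27.5},
    {"hand":0},
  ],
)

```text
schema error: expected keys hand, tx, ty, tz, wx, wy, wz
```

Call:
arm_command(
  deltas=[
    {"tz":10,"wz":-0.174},
    {"tz":10,"wz":-0.174},
    {"tz":10,"wz":-0.174},
    {"tz":10,"wz":-0.174},
    {"tz":10,"wz":-0.174},
    {"tz":10,"wz":-0.174},
    {"tz":10,"wz":-0.174},
    {"tz":10,"wz":-0.174},
  ],
)

```text
schema error: expected keys hand, tx, ty, tz, wx, wy, wz
```

Call:
arm_command(
  deltas=[
    {"tz":15,"wz":-0.174},
    {"tz":15,"wz":-0.174},
    {"tz":15,"wz":-0.174},
    {"tz":15,"wz":-0.174},
    {},
  ],
)

```text
schema error: expected keys hand, tx, ty, tz, wx, wy, wz
```

Run:
```python
from h import *
np.set_printoptions(precision=2,suppress=True)
d=grab('wrist','w1');s=r.sense();print(s['clock'],s['eef_pos'],s['tcp_rot'],s['opening'],s['qpos'],d['mtx'][0])
for c in cont(d,(4,100,30),(14,235,255),300):
    (u,v),wh,a=cv2.minAreaRect(c)
    print((u,v),wh,plane(d,(u,v),18,True),[plane(d,q,18,True).round().tolist() for q in cv2.boxPoints(((u,v),wh,a))])
```

```text
0.15 [ 165.89 -602.21  230.71] [-3.14 -0.    0.27] 0.9953231685374713 [-1.3   0.35  1.63  0.    1.16 -0.  ] [371.65   0.   309.81]
(580.5, 271.5) (391.0, 117.0) [ 180.01 -956.81] [[362.0, -779.0], [450.0, -958.0], [-242.0, -1601.0], [-181.0, -1092.0]]
```

View pics/w1.png

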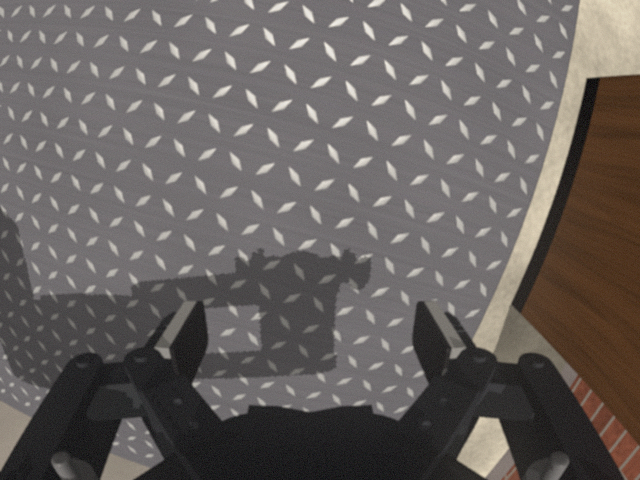

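Every row needs all seven keys, so all four moves were refused. The wrist view shows only bare table between the open fingers. I'll resend them.

Call:
arm_command(
  deltas=[
    {"hand":0,"tx":39,"ty":-27.5,"tz":0,"wx":0,"wy":0,"wz":0},
    {"hand":0,"tx":39,"ty":-27.5,"tz":0,"wx":0,"wy":0,"wz":0},
    {"hand":0,"tx":39,"ty":-27.5,"tz":0,"wx":0,"wy":0,"wz":0},
    {"hand":0,"tx":39,"ty":-27.5,"tz":0,"wx":0,"wy":0,"wz":0},
    {"hand":0,"tx":39,"ty":-27.5,"tz":0,"wx":0,"wy":0,"wz":0},
    {"hand":0,"tx":39,"ty":-27.5,"tz":0,"wx":0,"wy":0,"wz":0},
    {"hand":0,"tx":39,"ty":-27.5,"tz":0,"wx":0,"wy":0,"wz":0},
  ],
  squeeze=20,
)

```text
clock: 1.02
eef_pos: [378.8, -343.1, 231.2]
tcp_rot: [3.142, -0.0, 0.269]
contact_force: [0.1, -0.4, 0.7]
opening: 0.002
grasp_force: 0.0
```

Call:
arm_command(
  deltas=[
    {"hand":0,"tx":39,"ty":-27.5,"tz":0,"wx":0,"wy":0,"wz":0},
    {"hand":0,"tx":39,"ty":-27.5,"tz":0,"wx":0,"wy":0,"wz":0},
    {"hand":0,"tx":39,"ty":-27.5,"tz":0,"wx":0,"wy":0,"wz":0},
    {"hand":0,"tx":39,"ty":-27.5,"tz":0,"wx":0,"wy":0,"wz":0},
    {"hand":0,"tx":39,"ty":-27.5,"tz":0,"wx":0,"wy":0,"wz":0},
    {"hand":0,"tx":39,"ty":-27.5,"tz":0,"wx":0,"wy":0,"wz":0},
    {"hand":0,"tx":39,"ty":-27.5,"tz":0,"wx":0,"wy":0,"wz":0},
    {"hand":0,"tx":0,"ty":0,"tz":0,"wx":0,"wy":0,"wz":0},
  ],
)

```text
clock: 2.02
eef_pos: [591.6, -84.0, 230.9]
tcp_rot: [-3.141, -0.0, 0.272]
contact_force: [-0.4, -0.6, -0.7]
opening: -0.0
grasp_force: 0.0
```

Call:
arm_command(
  deltas=[
    {"hand":0,"tx":0,"ty":0,"tz":10,"wx":0,"wy":0,"wz":-0.174},
    {"hand":0,"tx":0,"ty":0,"tz":10,"wx":0,"wy":0,"wz":-0.174},
    {"hand":0,"tx":0,"ty":0,"tz":10,"wx":0,"wy":0,"wz":-0.174},
    {"hand":0,"tx":0,"ty":0,"tz":10,"wx":0,"wy":0,"wz":-0.174},
    {"hand":0,"tx":0,"ty":0,"tz":10,"wx":0,"wy":0,"wz":-0.174},
    {"hand":0,"tx":0,"ty":0,"tz":10,"wx":0,"wy":0,"wz":-0.174},
    {"hand":0,"tx":0,"ty":0,"tz":10,"wx":0,"wy":0,"wz":-0.174},
    {"hand":0,"tx":0,"ty":0,"tz":10,"wx":0,"wy":0,"wz":-0.174},
  ],
)

```text
clock: 3.02
eef_pos: [589.2, -87.3, 150.8]
tcp_rot: [-3.141, 0.0, 1.666]
contact_force: [0.6, -0.5, -0.2]
opening: 0.003
grasp_force: 0.0
```

Call:
arm_command(
  deltas=[
    {"hand":0,"tx":0,"ty":0,"tz":15,"wx":0,"wy":0,"wz":-0.174},
    {"hand":0,"tx":0,"ty":0,"tz":15,"wx":0,"wy":0,"wz":-0.174},
    {"hand":0,"tx":0,"ty":0,"tz":15,"wx":0,"wy":0,"wz":-0.174},
    {"hand":0,"tx":0,"ty":0,"tz":15,"wx":0,"wy":0,"wz":-0.174},
    {"hand":0,"tx":0,"ty":0,"tz":0,"wx":0,"wy":0,"wz":0},
  ],
)

```text
clock: 3.65
eef_pos: [588.5, -87.0, 90.2]
tcp_rot: [-3.14, -0.002, 2.355]
contact_force: [-0.2, 0.2, -0.2]
opening: 0.0
grasp_force: 0.0
```

```bash
cat >> h.py <<'E'
def look(f):
    np.set_printoptions(precision=2,suppress=True)
    d=grab('wrist',f);s=r.sense();print(s['clock'],s['eef_pos'],s['tcp_rot'],s['opening'],s['contact_force'])
    for c in cont(d,(4,100,30),(14,235,255),300):
        (u,v),wh,a=cv2.minAreaRect(c)
        print((u,v),wh,plane(d,(u,v),18,True),[plane(d,q,18,True).round().tolist() for q in cv2.boxPoints(((u,v),wh,a))])
E
python3 -c "
from h import *
look('w2')"
```

```text
3.7 [589.26 -87.01  91.02] [-3.14 -0.    2.35] 0.0038316142994282796 [ 0.67 -0.63  0.21]
(551.0216674804688, 473.4841003417969) (17.149545669555664, 38.81496047973633) [989.61 -87.34] [[964.0, -108.0], [965.0, -63.0], [1019.0, -65.0], [1019.0, -114.0]]
(589.367431640625, 469.8700866699219) (17.573928833007812, 51.08646774291992) [1062.37  -49.23] [[1030.0, -81.0], [1031.0, -17.0], [1102.0, -14.0], [1102.0, -85.0]]
(625.6181640625, 469.1210021972656) (20.38589096069336, 53.150352478027344) [1168.82   -5.66] [[1119.0, -47.0], [1119.0, 29.0], [1233.0, 42.0], [1234.0, -44.0]]
(560.56689453125, 441.58172607421875) (14.423747062683105, 62.76089096069336) [934.28 -54.26] [[919.0, -87.0], [917.0, -21.0], [954.0, -19.0], [956.0, -90.0]]
(628.73486328125, 436.27813720703125) (18.05415916442871, 44.145851135253906) [1063.44   18.62] [[1031.0, -13.0], [1030.0, 42.0], [1103.0, 54.0], [1104.0, -7.0]]
(597.87109375, 435.1438293457031) (17.2567138671875, 74.13484191894531) [987.6 -16. ] [[965.0, -59.0], [964.0, 25.0], [1019.0, 32.0], [1020.0, -59.0]]
(613.6741333007812, 394.58917236328125) (14.636547088623047, 70.59602355957031) [933.94  22.28] [[917.0, -17.0], [919.0, 58.0], [956.0, 66.0], [955.0, -14.0]]
(316.5, 177.0) (62.0, 61.0) [558.94 -53.1 ] [[534.0, -53.0], [558.0, -28.0], [585.0, -53.0], [559.0, -79.0]]
(224.0, 15.5) (31.0, 70.0) [451.58 -21.58] [[427.0, -28.0], [460.0, -1.0], [474.0, -15.0], [442.0, -42.0]]
```

View pics/w2.png

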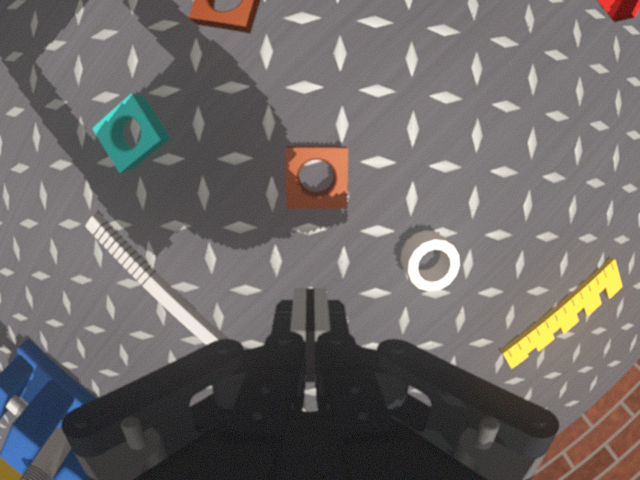

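The wrist view shows nut_a or nut_b at (316,177), square to the tool, with the spacer at (433,265) well to the right. I need to shift 3 mm to the right (tool y), then go down and begin pushing gently.

Call:
arm_command(
  deltas=[
    {"hand":0,"tx":0,"ty":3,"tz":20,"wx":0,"wy":0,"wz":0},
    {"hand":0,"tx":0,"ty":0,"tz":20,"wx":0,"wy":0,"wz":0},
    {"hand":0,"tx":0,"ty":0,"tz":20,"wx":0,"wy":0,"wz":0},
    {"hand":0,"tx":0,"ty":0,"tz":15,"wx":0,"wy":0,"wz":0},
    {"hand":0,"tx":0,"ty":0,"tz":8,"wx":0,"wy":0,"wz":0},
    {"hand":0,"tx":0,"ty":0,"tz":0,"wx":0,"wy":0,"wz":0},
    {"hand":0,"tx":8,"ty":0,"tz":0,"wx":0,"wy":0,"wz":0},
  ],
)

```text
clock: 4.58
eef_pos: [587.3, -78.8, 8.8]
tcp_rot: [3.141, 0.001, 2.356]
contact_force: [-0.0, 0.8, -0.1]
opening: -0.001
grasp_force: 0.0
```

Call:
arm_command(
  deltas=[
    {"hand":0,"tx":5,"ty":0,"tz":0,"wx":0,"wy":0,"wz":0},
    {"hand":0,"tx":5,"ty":0,"tz":0,"wx":0,"wy":0,"wz":0},
    {"hand":0,"tx":5,"ty":0,"tz":0,"wx":0,"wy":0,"wz":0},
    {"hand":0,"tx":5,"ty":0,"tz":0,"wx":0,"wy":0,"wz":0},
    {"hand":0,"tx":5,"ty":0,"tz":0,"wx":0,"wy":0,"wz":0},
  ],
)

```text
clock: 5.2
eef_pos: [569.2, -60.8, 8.6]
tcp_rot: [3.141, 0.001, 2.357]
contact_force: [1.9, -1.4, 1.6]
opening: -0.001
grasp_force: 1.2
```

```bash
sed -i 's/(14,235,255),300):/(14,235,255),300):\n        if cv2.minAreaRect(c)[0][0]>480 or cv2.minAreaRect(c)[0][1]>420: continue/' h.py
python3 -c "
from h import *
look('w3')"
```

```text
5.25 [568.44 -60.43   8.39] [ 3.14 -0.    2.36] 0.0038930558839915513 [ 1.02 -0.53  1.48]
(306.5, 245.0) (98.0, 97.0) [546.33 -40.83] [[520.0, -40.0], [546.0, -15.0], [575.0, -42.0], [547.0, -69.0]]
(167.27334594726562, 22.995952606201172) (102.82640838623047, 61.86961364746094) [448.83 -16.33] [[436.0, -37.0], [419.0, -17.0], [459.0, 3.0], [474.0, -15.0]]
```

View pics/w3.png

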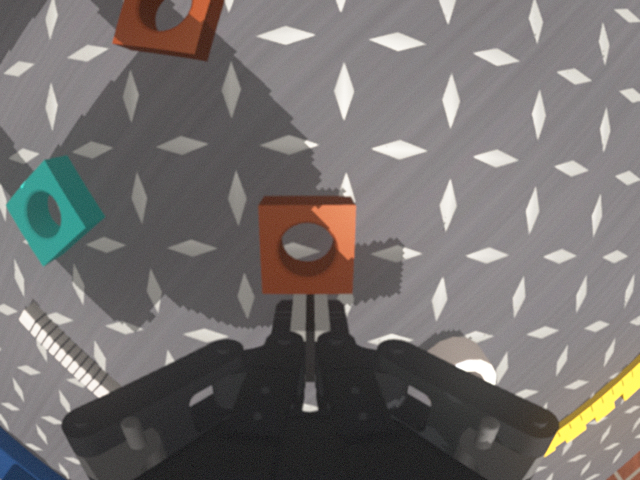

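The nut is flush and centred on the fingertips at (306,245), at world (546,-40). Now the right-hand arc of about 120 mm radius.

Call:
arm_command(
  deltas=[
    {"hand":0,"tx":8,"ty":-1.9,"tz":0,"wx":0,"wy":0,"wz":0.066},
    {"hand":0,"tx":8,"ty":-1.9,"tz":0,"wx":0,"wy":0,"wz":0.066},
    {"hand":0,"tx":8,"ty":-1.9,"tz":0,"wx":0,"wy":0,"wz":0.066},
    {"hand":0,"tx":8,"ty":-1.9,"tz":0,"wx":0,"wy":0,"wz":0.066},
    {"hand":0,"tx":8,"ty":-1.9,"tz":0,"wx":0,"wy":0,"wz":0.066},
    {"hand":0,"tx":8,"ty":-1.9,"tz":0,"wx":0,"wy":0,"wz":0.066},
    {"hand":0,"tx":8,"ty":-1.9,"tz":0,"wx":0,"wy":0,"wz":0.066},
    {"hand":0,"tx":8,"ty":-1.9,"tz":0,"wx":0,"wy":0,"wz":0.066},
  ],
)

```text
clock: 6.25
eef_pos: [522.3, -15.0, 8.2]
tcp_rot: [-3.141, -0.0, 1.827]
contact_force: [0.8, -3.1, 1.0]
opening: -0.003
grasp_force: 1.2
```

```bash
python3 -c "
from h import *
look('w4')"
```

```text
6.3 [521.55 -14.33   8.09] [-3.14 -0.    1.82] -0.001674053921609415 [-0.85 -0.36  0.64]
(135.0927734375, 255.54124450683594) (90.39093017578125, 87.66267395019531) [445.96  -8.74] [[416.0, -4.0], [454.0, 18.0], [472.0, -13.0], [435.0, -41.0]]
(306.5, 246.0) (98.0, 97.0) [513.43  13.49] [[491.0, 27.0], [526.0, 36.0], [537.0, -2.0], [500.0, -12.0]]
(16.23630142211914, 28.88013458251953) (29.4627685546875, 49.904632568359375) [362.09  78.35] [[347.0, 70.0], [354.0, 93.0], [375.0, 86.0], [369.0, 65.0]]
(45.17729568481445, 44.736629486083984) (49.13296127319336, 99.04410552978516) [383.95  71.33] [[356.0, 57.0], [378.0, 97.0], [406.0, 85.0], [387.0, 47.0]]
```

The nut stays flush, at pixel (306,246) as before. Continuing the arc, then straight on.

Call:
arm_command(
  deltas=[
    {"hand":0,"tx":8,"ty":-1.9,"tz":0,"wx":0,"wy":0,"wz":0.066},
    {"hand":0,"tx":8,"ty":-1.9,"tz":0,"wx":0,"wy":0,"wz":0.066},
    {"hand":0,"tx":8,"ty":-1.9,"tz":0,"wx":0,"wy":0,"wz":0.066},
    {"hand":0,"tx":8,"ty":-1.9,"tz":0,"wx":0,"wy":0,"wz":0.066},
    {"hand":0,"tx":8,"ty":-1.9,"tz":0,"wx":0,"wy":0,"wz":0.066},
    {"hand":0,"tx":8,"ty":-1.9,"tz":0,"wx":0,"wy":0,"wz":0.066},
    {"hand":0,"tx":8,"ty":-1.9,"tz":0,"wx":0,"wy":0,"wz":0.066},
    {"hand":0,"tx":8,"ty":-1.9,"tz":0,"wx":0,"wy":0,"wz":0.066},
  ],
)

```text
clock: 7.3
eef_pos: [505.2, 47.8, 8.1]
tcp_rot: [-3.14, 0.001, 1.3]
contact_force: [-0.4, -1.7, 1.9]
opening: -0.001
grasp_force: 1.1
```

Call:
arm_command(
  deltas=[
    {"hand":0,"tx":10,"ty":0,"tz":0,"wx":0,"wy":0,"wz":0},
    {"hand":0,"tx":10,"ty":0,"tz":0,"wx":0,"wy":0,"wz":0},
    {"hand":0,"tx":10,"ty":0,"tz":0,"wx":0,"wy":0,"wz":0},
    {"hand":0,"tx":10,"ty":0,"tz":0,"wx":0,"wy":0,"wz":0},
    {"hand":0,"tx":10,"ty":0,"tz":0,"wx":0,"wy":0,"wz":0},
    {"hand":0,"tx":10,"ty":0,"tz":0,"wx":0,"wy":0,"wz":0},
    {"hand":0,"tx":10,"ty":0,"tz":0,"wx":0,"wy":0,"wz":0},
    {"hand":0,"tx":10,"ty":0,"tz":0,"wx":0,"wy":0,"wz":0},
  ],
)

```text
clock: 8.3
eef_pos: [527.6, 125.5, 8.3]
tcp_rot: [-3.142, 0.0, 1.301]
contact_force: [1.2, -1.1, 0.1]
opening: -0.001
grasp_force: 0.4
```

```bash
python3 -c "
from h import *
look('w5')"
```

```text
8.35 [528.22 126.44   8.42] [ 3.14 -0.    1.3 ] 0.0004464095503818933 [1.06 0.41 0.12]
(70.25000762939453, 410.25) (44.547725677490234, 50.91168212890625) [371.78  92.09] [[336.0, 91.0], [392.0, 116.0], [401.0, 93.0], [345.0, 63.0]]
(307.5, 247.0) (100.0, 97.0) [535.02 154.02] [[523.0, 177.0], [557.0, 168.0], [548.0, 128.0], [511.0, 139.0]]
```

View pics/w5.png

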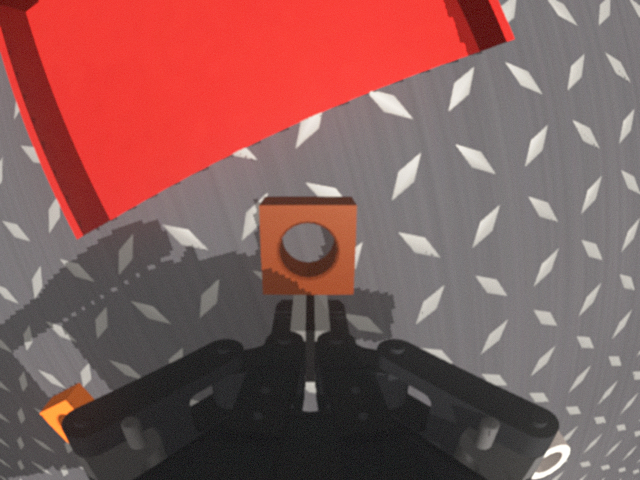

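The nut is still flush at (307,247). The bay mouth runs from (105,228) to (470,55) in the image. I'll check that line.

```bash
python3 -c "
from h import *
d=dict(np.load('pics/w5.npz'))
for p in((107,226),(220,161),(330,110),(470,55)):
    P=plane(d,p,0,True);q=P-[529,261.5];print(P.round(1),'bay',(q@[.988,.155]).round(1),(q@[-.155,.988]).round(1))"
```

```text
[445.1 182.9] bay -95.1 -64.7
[508.4 193.9] bay -30.8 -63.6
[557.4 201.3] bay 18.7 -63.9
[622.3 211.9] bay 84.5 -63.5
```

Call:
arm_command(
  deltas=[
    {"hand":0,"tx":10,"ty":0,"tz":0,"wx":0,"wy":0,"wz":0},
    {"hand":0,"tx":10,"ty":0,"tz":0,"wx":0,"wy":0,"wz":0},
    {"hand":0,"tx":10,"ty":0,"tz":0,"wx":0,"wy":0,"wz":0},
    {"hand":0,"tx":10,"ty":0,"tz":0,"wx":0,"wy":0,"wz":0},
    {"hand":0,"tx":10,"ty":0,"tz":0,"wx":0,"wy":0,"wz":0},
    {"hand":0,"tx":10,"ty":0,"tz":0,"wx":0,"wy":0,"wz":0},
    {"hand":0,"tx":10,"ty":0,"tz":0,"wx":0,"wy":0,"wz":0},
  ],
)

```text
clock: 9.22
eef_pos: [546.2, 192.9, 8.3]
tcp_rot: [-3.142, 0.0, 1.301]
contact_force: [-0.5, -2.3, 1.6]
opening: -0.002
grasp_force: 1.0
```

Call:
arm_command(
  deltas=[
    {"hand":0,"tx":10,"ty":0,"tz":0,"wx":0,"wy":0,"wz":0},
    {"hand":0,"tx":10,"ty":0,"tz":0,"wx":0,"wy":0,"wz":0},
    {"hand":0,"tx":6,"ty":0,"tz":0,"wx":0,"wy":0,"wz":0},
    {"hand":0,"tx":3,"ty":0,"tz":0,"wx":0,"wy":0,"wz":0},
    {"hand":0,"tx":0,"ty":0,"tz":0,"wx":0,"wy":0,"wz":0},
    {"hand":0,"tx":-8,"ty":0,"tz":0,"wx":0,"wy":0,"wz":0},
    {"hand":0,"tx":-15,"ty":0,"tz":0,"wx":0,"wy":0,"wz":0},
    {"hand":0,"tx":-10,"ty":0,"tz":-30,"wx":0,"wy":0,"wz":0},
  ],
)

```text
clock: 10.22
eef_pos: [542.6, 186.3, 36.7]
tcp_rot: [-3.138, 0.003, 1.3]
contact_force: [-0.4, 0.1, 0.3]
opening: 0.004
grasp_force: 0.0
```

```bash
python3 -c "
from h import *
look('w6')"
```

```text
10.275 [544.88 186.32  41.05] [3.14 0.   1.3 ] 0.0002871886874633345 [ 2.24 -0.62  2.02]
(311.5, 149.5) (83.0, 85.0) [560.81 247.86] [[548.0, 270.0], [583.0, 261.0], [574.0, 225.0], [538.0, 235.0]]
```

The first nut rests at (561,248), about 46 mm past the mouth. On to the near nut.

Call:
arm_command(
  deltas=[
    {"hand":0,"tx":0,"ty":0,"tz":-50,"wx":0,"wy":0,"wz":0},
    {"hand":0,"tx":-49.5,"ty":-15.5,"tz":0,"wx":0,"wy":0,"wz":0},
    {"hand":0,"tx":-49.5,"ty":-15.5,"tz":0,"wx":0,"wy":0,"wz":0},
    {"hand":0,"tx":-49.5,"ty":-15.5,"tz":0,"wx":0,"wy":0,"wz":0},
    {"hand":0,"tx":-49.5,"ty":-15.5,"tz":0,"wx":0,"wy":0,"wz":0},
    {"hand":0,"tx":-49.5,"ty":-15.5,"tz":0,"wx":0,"wy":0,"wz":0},
  ],
)

```text
clock: 11.02
eef_pos: [402.8, -31.1, 88.4]
tcp_rot: [3.141, 0.0, 1.301]
contact_force: [0.9, -0.8, -0.6]
opening: 0.0
grasp_force: 0.0
```

Call:
arm_command(
  deltas=[
    {"hand":0,"tx":0,"ty":0,"tz":0,"wx":0,"wy":0,"wz":0.152},
    {"hand":0,"tx":0,"ty":0,"tz":0,"wx":0,"wy":0,"wz":0.152},
    {"hand":0,"tx":0,"ty":0,"tz":0,"wx":0,"wy":0,"wz":0.152},
    {"hand":0,"tx":0,"ty":0,"tz":0,"wx":0,"wy":0,"wz":0.152},
    {"hand":0,"tx":0,"ty":0,"tz":0,"wx":0,"wy":0,"wz":0.152},
    {"hand":0,"tx":0,"ty":0,"tz":0,"wx":0,"wy":0,"wz":0},
  ],
)

```text
clock: 11.78
eef_pos: [403.8, -29.9, 88.3]
tcp_rot: [3.142, -0.0, 0.541]
contact_force: [0.4, -0.2, 0.3]
opening: 0.005
grasp_force: 0.0
```

```bash
python3 -c "
from h import *
look('w7')"
```

```text
11.825 [403.88 -29.79  88.31] [ 3.14 -0.    0.54] 0.0034626421741769746 [0.64 0.44 1.27]
(134.73904418945312, 219.6403045654297) (59.83838653564453, 65.35986328125) [364.45  76.08] [[332.0, 93.0], [378.0, 102.0], [393.0, 62.0], [351.0, 51.0]]
(315.0, 182.5) (63.0, 62.0) [442.06 -11.58] [[449.0, 13.0], [467.0, -17.0], [435.0, -37.0], [417.0, -6.0]]
```

View pics/w7.png

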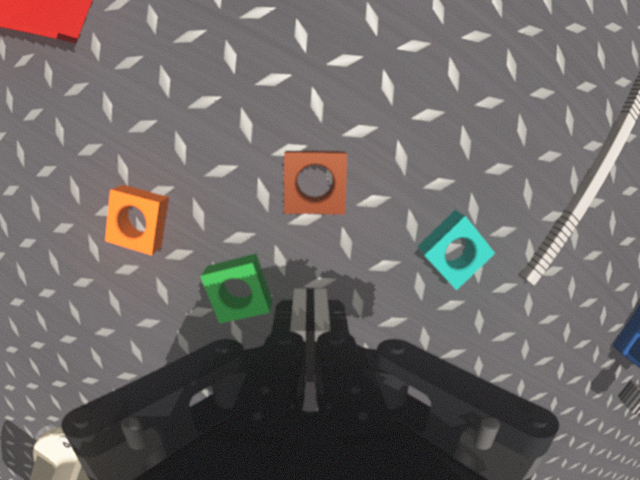

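The nut is at (315,182), square to the tool. The green decoy at (238,290) clears the fingers. Shift 3 mm right, go down and push.

Call:
arm_command(
  deltas=[
    {"hand":0,"tx":0,"ty":3,"tz":20,"wx":0,"wy":0,"wz":0},
    {"hand":0,"tx":0,"ty":0,"tz":20,"wx":0,"wy":0,"wz":0},
    {"hand":0,"tx":0,"ty":0,"tz":20,"wx":0,"wy":0,"wz":0},
    {"hand":0,"tx":0,"ty":0,"tz":14,"wx":0,"wy":0,"wz":0},
    {"hand":0,"tx":0,"ty":0,"tz":7,"wx":0,"wy":0,"wz":0},
    {"hand":0,"tx":0,"ty":0,"tz":0,"wx":0,"wy":0,"wz":0},
    {"hand":0,"tx":5,"ty":0,"tz":0,"wx":0,"wy":0,"wz":0},
  ],
)

```text
clock: 12.7
eef_pos: [410.3, -29.4, 7.7]
tcp_rot: [3.141, -0.0, 0.541]
contact_force: [0.6, -0.4, -1.0]
opening: 0.002
grasp_force: 0.0
```

Call:
arm_command(
  deltas=[
    {"hand":0,"tx":5,"ty":0,"tz":0,"wx":0,"wy":0,"wz":0},
    {"hand":0,"tx":5,"ty":0,"tz":0,"wx":0,"wy":0,"wz":0},
    {"hand":0,"tx":5,"ty":0,"tz":0,"wx":0,"wy":0,"wz":0},
    {"hand":0,"tx":5,"ty":0,"tz":0,"wx":0,"wy":0,"wz":0},
  ],
)

```text
clock: 13.2
eef_pos: [427.4, -18.9, 7.3]
tcp_rot: [-3.141, 0.0, 0.541]
contact_force: [-0.6, -0.7, 1.2]
opening: 0.004
grasp_force: 0.8
```

```bash
python3 -c "
from h import *
look('w8')"
```

```text
13.25 [428.23 -18.74   7.37] [ 3.14 -0.    0.54] -0.0026104778959338613 [ 0.58 -1.22 -0.03]
(73.06244659423828, 309.25433349609375) (92.5535888671875, 78.9175796508789) [368.95  75.57] [[328.0, 108.0], [385.0, 99.0], [399.0, 52.0], [349.0, 52.0]]
(308.5, 246.5) (99.0, 97.0) [453.95  -3.64] [[461.0, 21.0], [479.0, -9.0], [446.0, -31.0], [426.0, 2.0]]
```

Flush at (308,246). Now the left-hand arc.

Call:
arm_command(
  deltas=[
    {"hand":0,"tx":8,"ty":1.9,"tz":0,"wx":0,"wy":0,"wz":-0.066},
    {"hand":0,"tx":8,"ty":1.9,"tz":0,"wx":0,"wy":0,"wz":-0.066},
    {"hand":0,"tx":8,"ty":1.9,"tz":0,"wx":0,"wy":0,"wz":-0.066},
    {"hand":0,"tx":8,"ty":1.9,"tz":0,"wx":0,"wy":0,"wz":-0.066},
    {"hand":0,"tx":8,"ty":1.9,"tz":0,"wx":0,"wy":0,"wz":-0.066},
    {"hand":0,"tx":8,"ty":1.9,"tz":0,"wx":0,"wy":0,"wz":-0.066},
    {"hand":0,"tx":8,"ty":1.9,"tz":0,"wx":0,"wy":0,"wz":-0.066},
    {"hand":0,"tx":8,"ty":1.9,"tz":0,"wx":0,"wy":0,"wz":-0.066},
  ],
)

```text
clock: 14.25
eef_pos: [483.5, 14.5, 7.2]
tcp_rot: [3.141, -0.0, 1.071]
contact_force: [0.1, -0.4, 0.3]
opening: -0.002
grasp_force: 0.2
```

Call:
arm_command(
  deltas=[
    {"hand":0,"tx":8,"ty":1.9,"tz":0,"wx":0,"wy":0,"wz":-0.066},
    {"hand":0,"tx":8,"ty":1.9,"tz":0,"wx":0,"wy":0,"wz":-0.066},
    {"hand":0,"tx":8,"ty":1.9,"tz":0,"wx":0,"wy":0,"wz":-0.066},
    {"hand":0,"tx":8,"ty":1.9,"tz":0,"wx":0,"wy":0,"wz":-0.066},
    {"hand":0,"tx":8,"ty":1.9,"tz":0,"wx":0,"wy":0,"wz":-0.066},
    {"hand":0,"tx":8,"ty":1.9,"tz":0,"wx":0,"wy":0,"wz":-0.066},
    {"hand":0,"tx":8,"ty":1.9,"tz":0,"wx":0,"wy":0,"wz":-0.066},
    {"hand":0,"tx":8,"ty":1.9,"tz":0,"wx":0,"wy":0,"wz":-0.066},
  ],
)

```text
clock: 15.25
eef_pos: [514.9, 71.5, 7.2]
tcp_rot: [3.141, -0.0, 1.599]
contact_force: [0.0, -1.3, -0.7]
opening: -0.003
grasp_force: 0.3
```

```bash
python3 -c "
from h import *
look('w9')"
```

```text
15.3 [515.24  72.26   7.26] [ 3.14 -0.    1.6 ] -0.0017617932176080598 [ 0.58  0.58 -0.64]
(24.68965721130371, 273.7241516113281) (75.7636947631836, 56.45138168334961) [375.22  82.57] [[346.0, 94.0], [390.0, 106.0], [400.0, 72.0], [355.0, 54.0]]
(308.0, 247.0) (98.0, 98.0) [513.44 101.25] [[495.0, 120.0], [531.0, 121.0], [533.0, 81.0], [494.0, 80.0]]
```

Call:
arm_command(
  deltas=[
    {"hand":0,"tx":8,"ty":1.9,"tz":0,"wx":0,"wy":0,"wz":-0.066},
    {"hand":0,"tx":8,"ty":1.9,"tz":0,"wx":0,"wy":0,"wz":-0.066},
    {"hand":0,"tx":8,"ty":1.9,"tz":0,"wx":0,"wy":0,"wz":-0.066},
    {"hand":0,"tx":10,"ty":0,"tz":0,"wx":0,"wy":0,"wz":0},
    {"hand":0,"tx":10,"ty":0,"tz":0,"wx":0,"wy":0,"wz":0},
    {"hand":0,"tx":10,"ty":0,"tz":0,"wx":0,"wy":0,"wz":0},
    {"hand":0,"tx":10,"ty":0,"tz":0,"wx":0,"wy":0,"wz":0},
    {"hand":0,"tx":10,"ty":0,"tz":0,"wx":0,"wy":0,"wz":0},
  ],
)

```text
clock: 16.3
eef_pos: [506.6, 145.0, 7.3]
tcp_rot: [-3.142, -0.0, 1.795]
contact_force: [1.1, -0.3, -0.7]
opening: 0.0
grasp_force: 0.3
```

```bash
python3 -c "
from h import *
look('w10')"
```

```text
16.35 [506.53 145.88   7.3 ] [ 3.14 -0.    1.79] 0.0018733299562014956 [-0.24  1.02  0.24]
(36.76982116699219, 345.0828857421875) (84.00243377685547, 61.68458557128906) [369.32  85.93] [[336.0, 93.0], [385.0, 122.0], [398.0, 77.0], [346.0, 37.0]]
(307.5, 246.0) (100.0, 99.0) [498.99 174.18] [[477.0, 189.0], [512.0, 197.0], [523.0, 158.0], [484.0, 149.0]]
```

Call:
arm_command(
  deltas=[
    {"hand":0,"tx":10,"ty":0,"tz":0,"wx":0,"wy":0,"wz":0},
    {"hand":0,"tx":10,"ty":0,"tz":0,"wx":0,"wy":0,"wz":0},
    {"hand":0,"tx":10,"ty":0,"tz":0,"wx":0,"wy":0,"wz":0},
    {"hand":0,"tx":10,"ty":0,"tz":0,"wx":0,"wy":0,"wz":0},
    {"hand":0,"tx":10,"ty":0,"tz":0,"wx":0,"wy":0,"wz":0},
    {"hand":0,"tx":10,"ty":0,"tz":0,"wx":0,"wy":0,"wz":0},
    {"hand":0,"tx":6,"ty":0,"tz":0,"wx":0,"wy":0,"wz":0},
    {"hand":0,"tx":3,"ty":0,"tz":0,"wx":0,"wy":0,"wz":0},
  ],
)

```text
clock: 17.35
eef_pos: [491.4, 212.0, 7.3]
tcp_rot: [3.142, 0.0, 1.795]
contact_force: [-0.2, -0.8, -0.3]
opening: 0.002
grasp_force: 0.5
```

Call:
arm_command(
  deltas=[
    {"hand":0,"tx":0,"ty":0,"tz":0,"wx":0,"wy":0,"wz":0},
    {"hand":0,"tx":-8,"ty":0,"tz":0,"wx":0,"wy":0,"wz":0},
    {"hand":0,"tx":-15,"ty":0,"tz":0,"wx":0,"wy":0,"wz":0},
    {"hand":0,"tx":-15,"ty":0,"tz":-30,"wx":0,"wy":0,"wz":0},
    {"hand":0,"tx":-20,"ty":0,"tz":-50,"wx":0,"wy":0,"wz":0},
    {"hand":0,"tx":-20,"ty":0,"tz":-50,"wx":0,"wy":0,"wz":0},
    {"hand":0,"tx":0,"ty":0,"tz":0,"wx":0,"wy":0,"wz":0},
  ],
)

```text
clock: 18.23
eef_pos: [511.7, 134.1, 141.0]
tcp_rot: [3.135, 0.0, 1.792]
contact_force: [0.6, 0.1, -0.3]
opening: -0.004
grasp_force: 0.0
```

```bash
python3 -c "
from h import *
look('w11')
d=grab('scene','s2')
for c in cont(d,(4,100,30),(12,235,200),60):
    (u,v),wh,a=cv2.minAreaRect(c)
    if v>100: print(u,v,plane(d,(u,v),9))
c=max(cont(d,(0,0,200),(180,40,255),60),key=lambda c:-abs(cv2.minAreaRect(c)[0][0]-281)); print('spacer',cv2.minAreaRect(c)[0])"
```

```text
18.275 [510.18 134.37 138.88] [ 3.14 -0.    1.79] -0.00011522320886014664 [ 0.02  1.23 -0.7 ]
(122.3614273071289, 250.69630432128906) (49.952632904052734, 46.35060119628906) [365.36  81.37] [[338.0, 94.0], [381.0, 110.0], [392.0, 69.0], [347.0, 50.0]]
(408.54302978515625, 93.36793518066406) (52.730316162109375, 51.20506286621094) [559.62 247.41] [[536.0, 234.0], [546.0, 271.0], [584.0, 263.0], [573.0, 224.0]]
(303.4999694824219, 78.5) (52.99999237060547, 50.99999237060547) [484.33 238.95] [[470.0, 217.0], [462.0, 253.0], [498.0, 261.0], [507.0, 225.0]]
413.4706115722656 367.38238525390625 [558.8  249.63]
448.6412048339844 342.8352966308594 [482.79 240.4 ]
447.1922912597656 250.96153259277344 [360.47  79.34]
14.724068641662598 100.84024810791016 [ 998.66 -858.37]
spacer (281.0, 263.0)
```

View pics/w11.png

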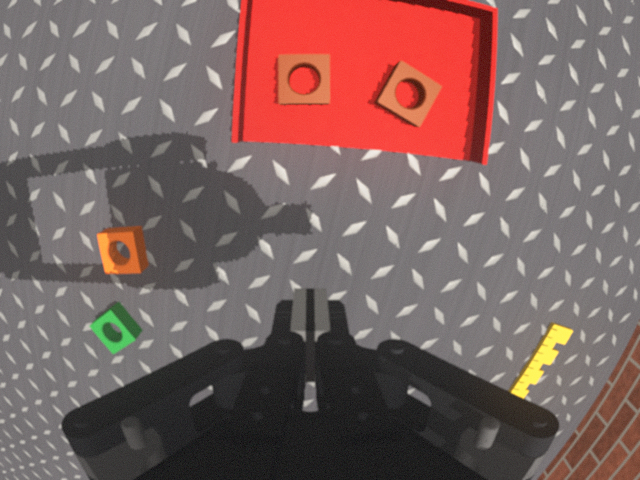

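The final view shows both nuts flat and well inside the bay, at (303,78) and (408,93). The spacer has not moved.

```bash
python3 -c "
from h import *
print(r.sign_off())"
```

```text
the job is handed in; nothing more can be done
None
```

I swept both rusty nuts flat into the red bay, each about 45–50 mm past its mouth by my measurements, without touching the spacer, file or gauge, and handed the job in at about 18 s; no verdict came back.

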